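# Tilt the assay monitor back

### The arm

A 6-joint arm with a two-finger parallel gripper is mounted at the origin on the work surface. World frame = base frame: x ahead of the robot, y to its left, z up, the work surface at z = 0. Lengths are in mm, angles in rad, forces in N, time in s.
With the tool pointing down it reaches from about 325 to 925 mm from the base axis. Payload 3.1 kg.
Tool frame: the origin (TCP) lies midway between the tips of the shut fingers; the grasp point (between the pads) lies 19 mm behind it; z points along the fingers, y is the direction in which the jaws open and shut (so a half turn about z gives the same grasp; the last joint's range is limited). The gripper opens to 85 mm and grips with 20 to 120 N. Pads are 22 mm wide; open, the fingers measure 114 mm over their backs; the gripper's body (76 mm by 85 mm) begins 54 mm behind the grasp point. The pads swing forward as they close: fully open they stand 13 mm farther back than shut.
Start: joints at [-1.364, 0.217, 1.613, -0, 1.311, -0.112], TCP at [195.913, -593.513, 231.3] pointing down, gripper open.
Joint ranges: [-2.75, 2.75], [-0.78, 2.1], [0.31, 2.55], [-1.13, 4.27], [0.13, 2.63], [-2.58, 2.58]. Speed limits (rad/s): [2.79, 2.79, 3.14, 3.14, 3.14, 3.14].

### API

Orientations are given as [roll, pitch, yaw] about the fixed x, y, z axes, in that order (R = Rz(yaw) Ry(pitch) Rx(roll)).
In Python, from plant import monitor, grab_frame, camera_model, robot gives the robot as it stands.
- The arm moves only by the shell command python3 -m pendant 'ROWS' [FORCE]. ROWS is text: rows parted by semicolons, each of 7 numbers parted by spaces: the turn, a rotation vector about the tool's x, y, z in rad, then the shift along the tool's x, y, z in m, then the opening, from 0 (shut) to 1 (fully open). A call has 1 to 10 rows; each row shifts and turns the commanded pose from where the row before left it, along the tool's axes as they then stand; what a row does not reach is not made up. A row lasts 1/10 s, in which the tool goes at most 50 mm and 8.59 degrees, less where a joint would pass 70% of its speed; a pose out of reach is approached as far as the arm can. A call with a gripper value outside its range is refused whole. The fingers move at their own pace and stop on an object; FORCE is the grip in N (left out, the last holds). Time passes only in rows, so rows that do not move let the fingers close. It gives the time, the measured TCP pose, the force and the opening at its end, in the units of the state.
- monitor.observe(): the state, without advancing time (a new reading comes with each control period).
- grab_frame(name): name is "scene" or "top" or "wrist"; returns (picture, depth): 420x560x3 uint8, blue, green, red; 420x560 float32, mm along the optical axis (not along the pixel's ray), 0 where there is no reading.
- camera_model(name): a dict with "fx", "fy", "cx", "cy" (pixels), "xyz" and "rotation" of the camera in the world. Camera axes: x right, y down, z forward; pixel columns grow to the right and rows downward; lengths in mm; the calibration is good to about 2 mm. The wrist camera is an equidistant fisheye: a pixel r from the principal point sees the ray r / f radians off the axis. A picture is of the moment at which its call begins: read the wrist's pose just before it. camera_model takes no time and is no camera call; for the wrist camera it gives the pose at the moment of the call.
- robot.finish_job(): hands the job in, once; it reports no verdict.
The state is a dict: "time_s": time; "joint_pos": joint angles; "qvel": joint speeds; "tau": joint torques, N m; "ee_pos": TCP position; "orientation": TCP orientation; "force": force on the tool from outside, world axes, zero at the start; "moment": the same for the moment, N m; "gripper_width": finger opening in mm.
Only numpy, scipy, OpenCV 4.12 (cv2) and the standard library are available. Lean on these libraries where they do the work, as an engineer would, in place of code of your own. Each camera call takes 0.05 s, during which the arm holds its last target.

### The job

On this gold assay desk two small monitors stand on friction-hinged stands. Tilt the one with the live picture and the yellow sticker on its top edge back, away from the robot, until its screen leans about 35 degrees from upright, and leave it holding there on its own. Do not disturb the dark monitor or the gold bar on the desk.

Things in the scene. Friction and masses are not known exactly. Their poses are not given: they have to be found in the camera images.
- live_screen (a joint): Lean of the live screen, rad: 0 upright, positive = top edge back, away from the robot. Starts within -0.2 to 0.2; stops at -0.35 and 1.3. Stiff hinge (0.5 N m dry friction, some 5 N at the top edge) that stays where it is left. Axis level, 75 mm above the desk; stand fixed to the desk.
- live_top (a point): Middle of the top edge of the live monitor: black slab 180 mm wide (y), 22 thick (x, +-11 about this point), 113 tall; lit pale blue screen to the robot, yellow sticker over top edge and back. Turns with the screen: z runs up the slab, x out of its back, y along the top edge. Hinge axis (along y) 125 mm below it along -z; 200 mm above the desk when upright.
- spare_top (a point): Middle of the top edge of the other monitor, the same in shape and axes but with a dark screen and no sticker. To be left alone.
- gold_bar: Loose gold bar, 40 x 80 x 16 mm (x, y, z), 1 kg, lying on the desk; origin at the centre of its underside. To be left alone.
Things that resemble listed ones, but are neither listed nor needed, are in the scene too. Leave any pink look-alike of the part that bears live_screen alone.

How it is judged (in metres and radians):
At the end, for the whole second after the job is handed in: The live monitor's screen leans back between 25 and 45 degrees (0.44 to 0.79 rad) and is at rest; the dark monitor's top edge and the gold bar are each within 20 mm of where they started (value of joint live_screen between 0.436332 and 0.785398 rad and velocity of joint live_screen between -0.03 and 0.03 rad/s and distance of each of spare_top, gold_bar from where it was at the start of the episode below 0.02 m); the robot touches nothing.
It fails at once if the dark monitor is moved (its top edge by more than 20 mm) (distance of spare_top from where it was at the start of the episode above 0.02 m).
It fails at once if the gold bar is moved by more than 20 mm (distance of gold_bar from where it was at the start of the episode above 0.02 m).
It also fails if it takes over 32 s, if anything falls off the work surface, if the arm or the gripper's body presses on something with over 40 N, if the wrist force passes 120 N, or if a joint passes its speed limit or range.

## Working session

There is one attempt and no reset: what is moved stays moved. The work goes in short steps, Python scripts to look and compute and a shell command to move; the robot and the scene stay as the last step left them, time stands still between calls to the robot, and variables do not carry over. Pictures are saved under pics/ and viewed, and the job is handed in when it is done.

```bash
mkdir -p pics; ls; python3 - <<'E'
from plant import monitor, grab_frame, camera_model, robot
import cv2,numpy as np
for n in("scene","top"):
    p,d=grab_frame(n); cv2.imwrite(f"pics/{n}0.png",p); np.savez(f"pics/{n}0.npz",p=p,d=d)
    print(n,camera_model(n))
s=monitor.observe(); print(s)
E
```

```text
pics
scene {'fx': 501.3787306593434, 'fy': 501.3787306593434, 'cx': 268.9188511328855, 'cy': 211.42879856497532, 'xyz': array([ 939.20501075, -766.34564019, 1350.09269905]), 'rotation': array([-2.4790302 ,  0.0076334 ,  0.46270275])}
top {'fx': 387.1431515192234, 'fy': 387.1431515192234, 'cx': 282.42479209266475, 'cy': 203.16629863017533, 'xyz': array([ 376.40251777,  104.09558517, 1188.81118326]), 'rotation': array([-3.0222883 , -0.01748382, -1.58622515])}
{'time_s': 0.1, 'joint_pos': array([-1.36422318e+00,  2.17719261e-01,  1.61482931e+00,  7.20907427e-06,
        1.31131403e+00, -1.12216549e-01]), 'qvel': array([-4.48353225e-06, -1.26989669e-03, -2.77681340e-03, -6.11986172e-04,
       -4.34029174e-04, -8.54601271e-04]), 'tau': array([-7.93119034e-04, -3.98071969e+01, -3.04971206e+01, -1.31522170e-04,
        4.21816745e-03,  1.52410342e-05]), 'ee_pos': array([ 195.74121947, -592.75149746,  230.04465539]), 'orientation': array([-3.13933776e+00, -2.61111096e-04,  3.18787543e-01]), 'force': array([-0.47661304, -1.18774591,  0.2013255 ]), 'moment': array([-0.01562749, -0.03148582,  0.01949391]), 'gripper_width': 85.49941652559538}
```

View pics/scene0.png

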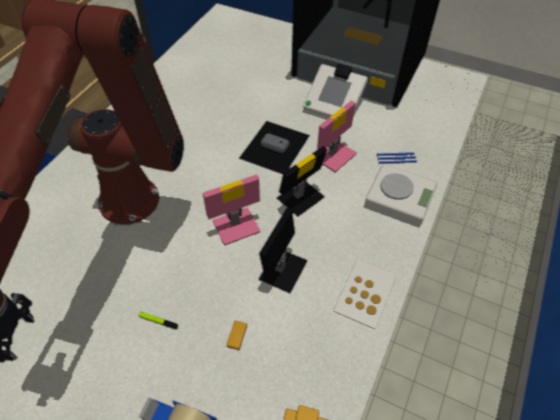

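View pics/top0.png

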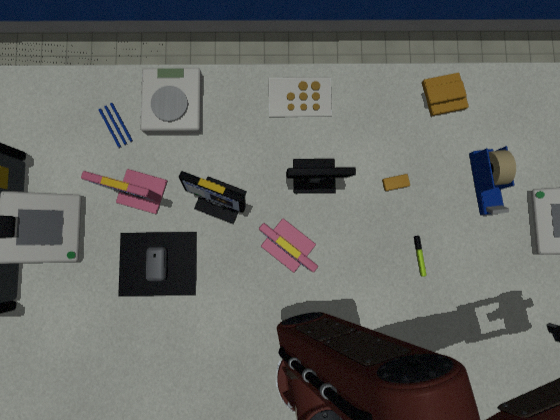

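```bash
cat > h.py <<'E'
import numpy as np,cv2
from scipy.spatial.transform import Rotation as R
from plant import monitor, grab_frame, camera_model, robot
def rot(c): 
    r=np.array(c['rotation']); return r if r.shape==(3,3) else R.from_euler('xyz',r).as_matrix()
def pts(c,d):
    v,u=np.mgrid[:d.shape[0],:d.shape[1]]
    P=np.stack([(u-c['cx'])/c['fx']*d,(v-c['cy'])/c['fy']*d,d],-1)
    return P@rot(c).T+np.array(c['xyz'])
E
python3 - <<'E'
from h import *
for n,(x0,y0,x1,y1) in dict(top=(160,150,370,230),scene=(240,140,340,300)).items():
    z=np.load(f"pics/{n}0.npz"); P=pts(camera_model(n),z['d']); p=z['p']
    b=p[y0:y1,x0:x1]; k=min(800//(x1-x0),600//(y1-y0)); cv2.imwrite(f"pics/{n}z.png",np.clip(cv2.resize(b,None,fx=k,fy=k,interpolation=0)*1.8,0,255).astype('uint8'))
    hsv=cv2.cvtColor(p,cv2.COLOR_BGR2HSV)
    for nm,lo,hi in(('yellow',(18,150,70),(32,255,255)),('gold',(10,150,70),(22,255,255)),('black',(0,0,0),(180,255,50))):
        m=cv2.inRange(hsv,np.array(lo),np.array(hi)); N,L,S,C=cv2.connectedComponentsWithStats(m)
        for i in range(1,N):
            if S[i,4]<25: continue
            q=P[(L==i)&(z['d']>0)]
            if len(q)==0: continue
            med=np.median(q,0)
            if -10<med[2]<260 and 250<med[0]<800 and abs(med[1])<600:
                print(n,nm,S[i],med.round(),np.percentile(q,2,axis=0).round(),np.percentile(q,98,axis=0).round())
E
```

```text
top yellow [383 175  27  16 291] [ 578. -270.   15.] [ 557. -308.   10.] [ 598. -234.   20.]
top yellow [101 177  27  14 195] [552. 517. 200.] [537. 486. 195.] [568. 549. 203.]
top yellow [198 179  27  15 202] [544. 269. 198.] [526. 238.   9.] [585. 302. 202.]
top yellow [276 237  25  21 183] [382.  73. 200.] [359.  46. 196.] [405. 100. 204.]
top gold [383 175  27  16 291] [ 578. -270.   15.] [ 557. -308.   10.] [ 598. -234.   20.]
top black [470 149  23  66 703] [ 595. -519.   46.] [ 488. -529.    5.] [ 658. -511.   93.]
top black [ 286  159   70   35 1688] [578. -15.  12.] [551. -95.   5.] [654.  64. 201.]
top black [179 171  23  20 191] [564. 329. 197.] [545. 300. 122.] [580. 354. 201.]
top black [ 194  177   52   46 1097] [509. 254.  12.] [471. 189.   5.] [592. 340. 199.]
top black [495 183  17   6  51] [ 556. -580.   61.] [ 551. -582.   28.] [ 563. -547.   96.]
top black [ 119  232   78   64 4241] [340. 452.   2.] [251. 351.  -3.] [432. 571.  20.]
top black [414 236   8  14  78] [ 392. -326.   14.] [ 373. -335.    1.] [ 411. -319.   20.]
scene yellow [330 108  16  23 176] [559. 
[... 315 characters left out ...]
 [228 322  18  27 317] [ 581. -277.   18.] [ 560. -312.   11.] [ 601. -240.   23.]
scene gold [333 108  13  24  73] [561. 516. 192.] [551. 479. 144.] [571. 551. 204.]
scene gold [220 181  24  16  50] [399.  77. 199.] [359.  43. 147.] [412.  98. 207.]
scene gold [228 322  18  27 317] [ 581. -277.   18.] [ 560. -312.   11.] [ 601. -240.   23.]
scene black [ 241  122   85  170 5100] [543. 237.  13.] [ 260. -107.   -1.] [647. 556. 203.]
scene black [330 141   9  14  61] [557. 501.  52.] [547. 488.  24.] [564. 527.  81.]
scene black [228 210  13  15  76] [389.  63.  51.] [378.  47.  22.] [402.  77.  83.]
scene black [164 321  13   7  55] [ 395. -334.   18.] [ 377. -340.   11.] [ 413. -328.   25.]
```

```bash
python3 - <<'E'
from h import *
for n,(x0,y0,x1,y1) in dict(top=(160,150,370,230),scene=(240,140,340,300)).items():
    z=np.load(f"pics/{n}0.npz"); P=pts(camera_model(n),z['d'])[y0:y1,x0:x1].reshape(-1,3)
    q=P[(P[:,2]>115)&(P[:,2]<230)]
    for nm,s in(('live',q[q[:,1]>120]),('spare',q[(q[:,1]<60)&(q[:,0]>400)])):
        if len(s)<10: continue
        c=s.mean(0); w,V=np.linalg.eigh(np.cov(s.T)); print(n,nm,len(s),c.round(),'sd',np.sqrt(w).round(1),'normal',V[:,0].round(3),'long',V[:,2].round(3),s.min(0).round(),s.max(0).round())
E
```

```text
top live 1150 [528. 263. 179.] sd [ 9.6 26.3 61.5] normal [-0.846  0.429  0.315] long [-0.444 -0.896  0.029] [429. 120. 115.] [583. 359. 204.]
top spare 643 [575. -22. 191.] sd [ 6.  17.2 48.8] normal [ 0.994  0.001 -0.11 ] long [-0.002  1.    -0.01 ] [ 566. -107.  115.] [589.  59. 205.]
scene live 1013 [526. 249. 170.] sd [20.1 30.7 83.3] normal [-0.813  0.378  0.443] long [-0.4   -0.915  0.046] [411. 120. 115.] [583. 466. 209.]
scene spare 1048 [587. -35. 173.] sd [ 5.6 28.8 52.7] normal [ 0.974 -0.019  0.225] long [0.008 0.999 0.052] [ 566. -112.  115.] [600.  60. 210.]
```

View pics/topz.png

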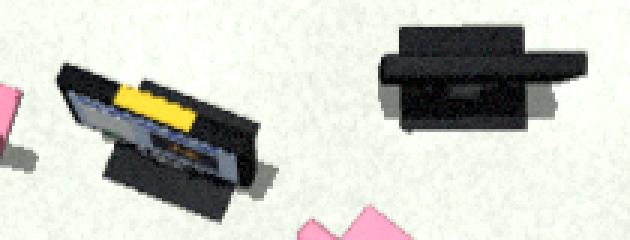

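```bash
python3 - <<'E'
from h import *
z=np.load("pics/top0.npz"); P=pts(camera_model('top'),z['d'])[165:215,170:255].reshape(-1,3)
q=P[(P[:,2]>190)&(P[:,2]<215)]
r=cv2.minAreaRect(q[:,:2].astype('float32'));print('top edge rect',r)
# local frame
w,V=np.linalg.eigh(np.cov(q[:,:2].T)); l=V[:,1]; l=l*np.sign(l[1]); n=np.array([l[1],-l[0]])
print('l',l,'n',n, 'yaw',np.arctan2(n[1],n[0]))
c=np.array(r[0])
a=(P[:,:2]-c)@n; b=(P[:,:2]-c)@l
for lo in range(0,210,10):
    s=(P[:,2]>=lo)&(P[:,2]<lo+10)&(abs(b)<95)
    if s.sum(): print(lo,s.sum(),a[s].min().round(),np.median(a[s]).round(),a[s].max().round(),b[s].min().round(),b[s].max().round())
E
```

```text
top edge rect ((540.2477416992188, 268.21905517578125), (178.75457763671875, 24.465309143066406), 68.20475769042969)
l [0.37291359 0.92786607] n [ 0.92786607 -0.37291359] yaw -0.38214714639231934
0 922 -90.0 39.0 129.0 -94.0 94.0
10 228 -65.0 -36.0 44.0 -62.0 65.0
20 2 -32.0 -32.0 -32.0 -5.0 6.0
30 1 -31.0 -31.0 -31.0 11.0 11.0
40 1 -32.0 -32.0 -32.0 -1.0 -1.0
50 9 -34.0 -31.0 -29.0 -22.0 9.0
60 5 -31.0 -30.0 -29.0 -22.0 16.0
70 7 -33.0 -29.0 -29.0 -26.0 19.0
80 11 -33.0 -31.0 -28.0 -22.0 22.0
90 49 -30.0 -28.0 -19.0 -89.0 84.0
100 41 -29.0 -27.0 -8.0 -90.0 90.0
110 56 -27.0 -25.0 -6.0 -89.0 86.0
120 62 -25.0 -23.0 -4.0 -90.0 89.0
130 55 -23.0 -22.0 -9.0 -90.0 90.0
140 68 -22.0 -20.0 -7.0 -89.0 85.0
150 63 -19.0 -18.0 -5.0 -89.0 89.0
160 64 -18.0 -16.0 -4.0 -90.0 90.0
170 71 -16.0 -14.0 0.0 -90.0 87.0
180 87 -14.0 -12.0 13.0 -90.0 89.0
190 539 -12.0 1.0 12.0 -89.0 89.0
200 68 -9.0 -3.0 9.0 -86.0 84.0
```

The top view shows the live monitor with its sticker near (212,188) and the dark monitor near (320,172). The pink look-alikes are at (125,188) and (288,247), and the gold bar at (396,183). The measured top edge is 179 x 24 mm at z≈199, which fits the given sizes. It leans about 0.176 rad, the push direction has yaw -0.382, and the hinge is at about (520,276,75).

Next I'll close the fingers, lift, and turn tool x onto the push direction.

```bash
python3 -m pendant '0 0 0.14 0 0 -0.02 0;0 0 0.14 0 0 -0.02 0;0 0 0.14 0 0 -0.02 0;0 0 0.14 0 0 -0.02 0;0 0 0.14 0 0 -0.02 0;0 0 0 0 0 0 0' 60
```

```text
time_s: 0.7
ee_pos: [196.2, -595.0, 334.8]
orientation: [3.137, -0.003, -0.381]
force: [-0.2, -1.0, 0.3]
gripper_width: -0.1
```

```bash
python3 -m pendant '0 0 0 -0.003 -0.046 0 0;0 0 0 -0.003 -0.046 0 0;0 0 0 -0.003 -0.046 0 0;0 0 0 -0.003 -0.046 0 0;0 0 0 -0.003 -0.046 0 0;0 0 0 -0.003 -0.046 0 0;0 0 0 -0.003 -0.046 0 0;0 0 0 -0.003 -0.046 0 0;0 0 0 -0.003 -0.046 0 0;0 0 0 -0.003 -0.046 0 0' && python3 -c "
from h import *
s=monitor.observe();print(s['joint_pos'].round(3))"
```

```text
time_s: 1.7
ee_pos: [338.8, -153.3, 329.7]
orientation: [-3.141, 0.001, -0.379]
force: [-0.5, 0.4, -0.6]
gripper_width: 0.4
[-0.614 -0.433  2.024  0.     1.552  1.335]
```

```bash
python3 -m pendant '0 0 0 -0.003 -0.046 0 0;0 0 0 -0.003 -0.046 0 0;0 0 0 -0.003 -0.046 0 0;0 0 0 -0.003 -0.046 0 0;0 0 0 -0.003 -0.046 0 0;0 0 0 -0.003 -0.046 0 0;0 0 0 -0.003 -0.046 0 0;0 0 0 -0.003 -0.046 0 0;0 0 0 -0.003 -0.046 0 0;0 0 0 0 0 0 0' && python3 - <<'E'
from h import *
s=monitor.observe();print(s['joint_pos'].round(3))
p=s['ee_pos']; n=np.array([.928,-.373]); l=np.array([.373,.928]); c=[540.2,268.2]
print('a',(p[:2]-c)@n,'b',(p[:2]-c)@l)
im,d=grab_frame('scene'); cv2.imwrite('pics/s1.png',im)
E
```

```text
time_s: 2.7
ee_pos: [467.9, 243.2, 328.5]
orientation: [3.141, 0.004, -0.373]
force: [0.1, -0.3, 0.2]
gripper_width: -0.0
[ 3.450e-01 -5.600e-02  1.724e+00  2.000e-03  1.477e+00  2.288e+00]
a -57.7239648605735 b -50.201010991605536
```

View pics/s1.png

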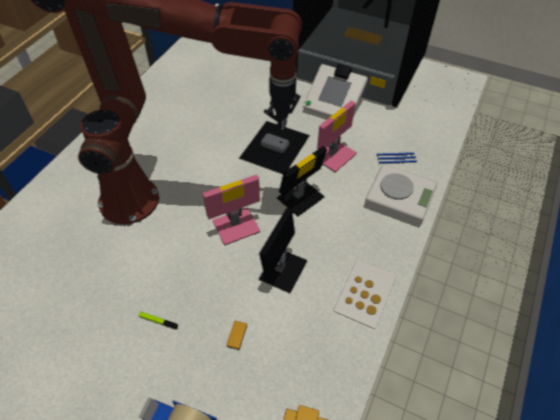

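The picture shows the closed gripper hanging at about (285,125), in front of the live monitor at (300,175) and clear of everything. I'll centre it on the slab, back off 10 mm and descend.

```bash
python3 -m pendant '0 0 0 -0.005 -0.025 0 0;0 0 0 -0.005 -0.025 0 0;0 0 0 0 0 0.03 0;0 0 0 0 0 0.03 0;0 0 0 0 0 0.03 0;0 0 0 0 0 0.03 0;0 0 0 0 0 0.03 0;0 0 0 0 0 0.02 0;0 0 0 0 0 0 0' && python3 - <<'E'
from h import *
s=monitor.observe();print(s['joint_pos'].round(3))
p=s['ee_pos']; n=np.array([.928,-.373]); l=np.array([.373,.928]); c=[540.2,268.2]
print('a',(p[:2]-c)@n,'b',(p[:2]-c)@l)
im,d=grab_frame('top'); cv2.imwrite('pics/t2.png',im)
E
```

```text
time_s: 3.65
ee_pos: [473.9, 286.1, 156.5]
orientation: [3.134, 0.007, -0.381]
force: [-0.1, 0.0, 0.2]
gripper_width: -0.1
[ 0.417  0.149  1.84  -0.     1.162  2.368]
a -68.20342671808646 b -8.102603935285844
```

View pics/t2.png

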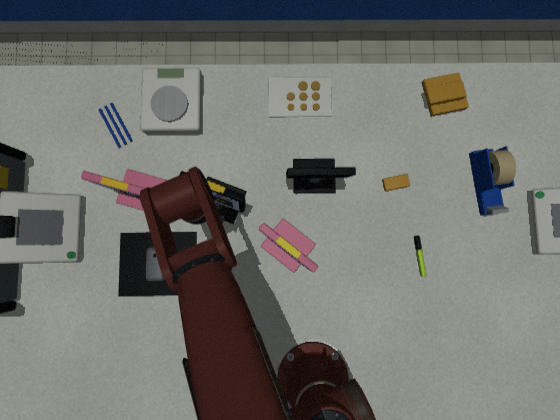

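The arm stands in front of the live slab, and the slab's sticker end is still visible at (215,187). I expect contact after about 39 mm, so I'll go forward slowly.

```bash
python3 -m pendant '0 0 0 0.015 0 0 0;0 0 0 0.015 0 0 0;0 0 0 0.005 0 0 0;0 0 0 0.005 0 0 0;0 0 0 0.005 0 0 0;0 0 0 0.005 0 0 0;0 0 0 0.005 0 0 0;0 0 0 0.005 0 0 0' && python3 -m pendant '0 0 0 0.005 0 0 0;0 0 0 0.005 0 0 0' && python3 - <<'E'
from h import *
s=monitor.observe()
p=s['ee_pos']; n=np.array([.928,-.373]); l=np.array([.373,.928]); c=[540.2,268.2]
print('a',(p[:2]-c)@n,'b',(p[:2]-c)@l)
im,d=grab_frame('scene'); cv2.imwrite('pics/s3.png',cv2.resize(im[60:260,180:440],None,fx=3,fy=3)); 
E
```

```text
time_s: 4.5
ee_pos: [532.0, 267.4, 160.2]
orientation: [3.142, 0.003, -0.381]
force: [-4.2, 4.2, -1.7]
gripper_width: 0.1
time_s: 4.7
ee_pos: [540.5, 263.1, 159.4]
orientation: [3.139, 0.005, -0.381]
force: [-4.1, 1.6, -1.2]
gripper_width: 0.0
a 2.177416974554673 b -4.573039616345002
```

View pics/s3.png

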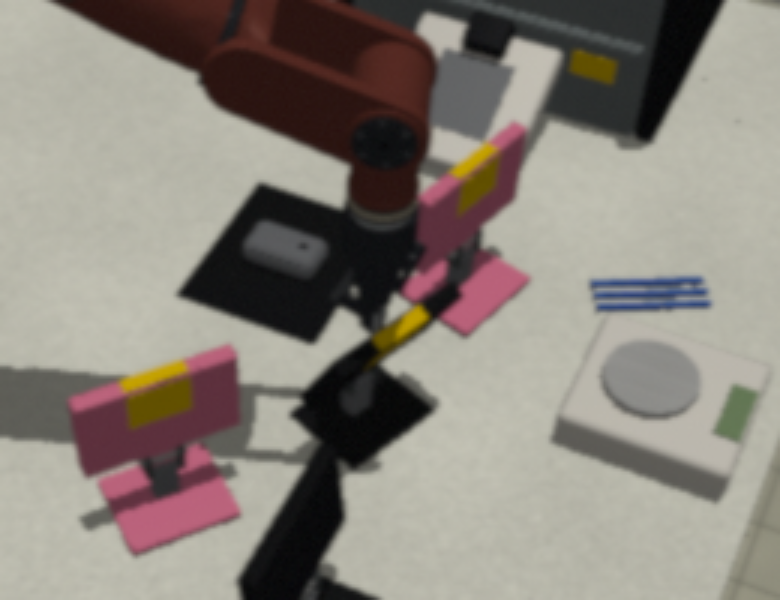

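The screen is tilting, with the sticker at about (400,335) in this crop and roughly 5 N of force. I'll go about 10 mm further, then back off and measure.

```bash
python3 -m pendant '0 0 0 0.005 0 0 0;0 0 0 0.005 0 0 0;0 0 0 0 0 0 0' && python3 -m pendant '0 0 0 -0.01 0 0 0;0 0 0 -0.02 0 0 0;0 0 0 -0.04 0 0 0;0 0 0 0 0 -0.04 0;0 0 0 0 0 -0.04 0;0 0 0 0 0 -0.04 0;0 0 0 -0.04 0 -0.02 0;0 0 0 -0.04 0 -0.02 0;0 0 0 -0.04 0 0 0;0 0 0 0 0 0 0' && python3 - <<'E'
from h import *
n=np.array([.928,-.373]); l=np.array([.373,.928]); c=np.array([540.2,268.2])
for nm in('top','scene'):
    im,d=grab_frame(nm); cv2.imwrite(f'pics/{nm}4.png',im)
    P=pts(camera_model(nm),d).reshape(-1,3)
    a=(P[:,:2]-c)@n; b=(P[:,:2]-c)@l
    for lo in range(90,200,10):
        s=(P[:,2]>=lo)&(P[:,2]<lo+10)&(abs(b)<88)&(a>-60)&(a<90)
        if s.sum(): print(nm,lo,s.sum(),a[s].min().round(),np.median(a[s]).round(1),a[s].max().round())
E
```

```text
time_s: 5.05
ee_pos: [551.5, 258.8, 160.4]
orientation: [3.14, 0.001, -0.381]
force: [-2.8, 0.7, -0.4]
gripper_width: 0.3
time_s: 6.05
ee_pos: [373.0, 331.7, 323.5]
orientation: [-3.137, -0.003, -0.377]
force: [-0.8, -0.5, -0.1]
gripper_width: 0.0
top 90 109 -22.0 -19.2 -14.0
top 100 142 -21.0 -14.1 -8.0
top 110 165 -15.0 -7.9 -2.0
top 120 152 -8.0 -1.5 4.0
top 130 178 -1.0 4.8 11.0
top 140 179 6.0 11.5 17.0
top 150 195 13.0 18.4 25.0
top 160 182 20.0 25.2 31.0
top 170 406 26.0 36.3 57.0
top 180 278 33.0 41.3 54.0
scene 90 4 -23.0 -21.5 -20.0
scene 100 4 -20.0 -15.8 -5.0
scene 110 7 -13.0 -7.3 17.0
scene 120 3 -7.0 -1.2 10.0
scene 130 7 1.0 3.3 28.0
scene 140 10 7.0 11.3 18.0
scene 150 7 17.0 19.3 26.0
scene 160 9 21.0 51.1 54.0
scene 170 136 27.0 52.2 58.0
scene 180 211 33.0 45.6 59.0
scene 190 7 42.0 45.8 51.0
```

View pics/top4.png

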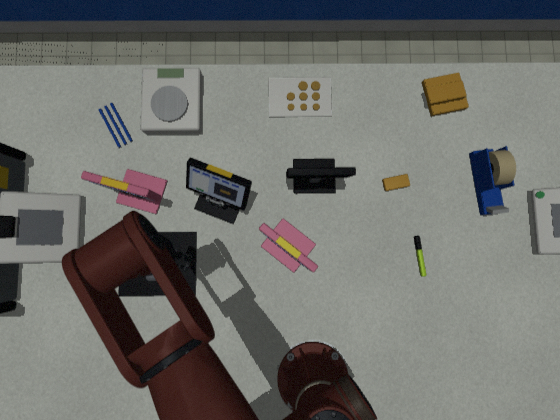

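View pics/scene4.png

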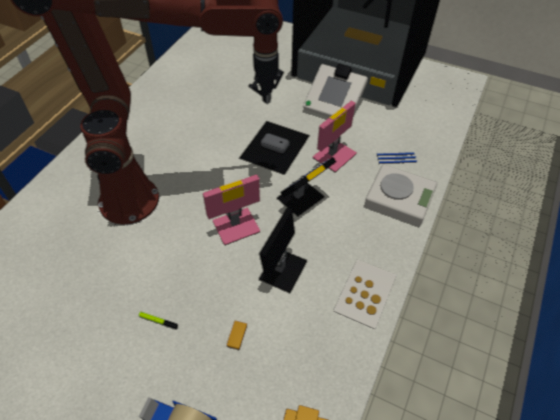

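Both pictures show the screen leaned back, at (218,188) in the top view. The dark monitor and gold bar sit at the same pixels as before, and the gripper is clear. The face slope is 33.1 mm over 50 mm, or about 33.5°. I'll check that it holds, then hand in.

```bash
python3 -m pendant '0 0 0 0 0 0 0;0 0 0 0 0 0 0;0 0 0 0 0 0 0;0 0 0 0 0 0 0;0 0 0 0 0 0 0' && python3 - <<'E'
from h import *
n=np.array([.928,-.373]); l=np.array([.373,.928]); c=np.array([540.2,268.2])
cm=camera_model('top'); im,d=grab_frame('top'); P=pts(cm,d).reshape(-1,3)
a=(P[:,:2]-c)@n; b=(P[:,:2]-c)@l
s=(P[:,2]>105)&(P[:,2]<168)&(abs(b)<88)&(a>-60)&(a<90)
k=np.polyfit(P[s,2],a[s],1); print('lean deg',np.degrees(np.arctan(k[0])))
z=np.load('pics/top0.npz')
for p,dd in((z['p'],z['d']),(im,d)):
    m=cv2.inRange(cv2.cvtColor(p,cv2.COLOR_BGR2HSV),np.array((10,150,70)),np.array((32,255,255)))>0
    Q=pts(cm,dd); r=Q[165:200,375:420][m[165:200,375:420]].mean(0)
    t=Q[150:205,275:365].reshape(-1,3); t=t[(t[:,2]>190)&(t[:,2]<215)].mean(0)
    print('gold',r.round(1),'spare',t.round(1))
robot.finish_job()
E
```

```text
time_s: 6.65
ee_pos: [375.8, 329.8, 321.0]
orientation: [3.141, 0.0, -0.382]
force: [-1.1, -0.4, -0.9]
gripper_width: 0.1
lean deg 33.284605672356555
gold [ 576.2 -267.8   23.1] spare [576.6 -15.9 197.6]
gold [ 577.  -268.9   18.6] spare [576.6 -16.1 197.6]
the job is handed in; nothing more can be done
```

I tilted the live monitor back by pushing the middle of its screen with the closed fingertips (about 5 N), backed the arm clear, and handed the job in at about 6.7 s.

- **Lean:** it measured about 33.5° right after I backed off and 33.3° about half a second later. That is within the 25–45° band, and it holds on its own.
- **Dark monitor:** its top edge measured within 0.2 mm of where it started.
- **Gold bar:** it moved about 1.4 mm sideways by measurement, which is within camera error. The one disagreement was its height, which read 23.1 mm before and 18.6 mm after. I put that down to depth noise, because its pixel position did not visibly change.
- **Robot:** it was touching nothing at the end, with the gripper about 320 mm above the desk and well away from the monitor.

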